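Fetch the cutter case from behind the ink bottles

TASK

Move the three ink bottles from the rack to stand in the white tray, leaving the wooden cutter case where it is until all three are there and let go; then lay the case flat inside the white outline on the green cutting mat, lined up with it. With the case in place, put each bottle back upright on the very spot of the rack it came from. Keep the bottles upright and the case level all along, and do not disturb the roll of tape or the spray bottle.

Things in the scene. Friction and masses are not known exactly. Their poses are not given: they have to be found in the camera images.
- red_bottle_mid (a point): Red plastic ink bottle with a screw cap of the same colour and a white label band, upright, round, body 48 mm in diameter and 74 mm high, cap 40 mm in diameter, 95 mm high in all, 0.10 to 0.21 kg. The point is its centre, 47.5 mm above its underside; z is up its axis. It starts on one of the rack's three spots (which one differs each time).
- yellow_bottle_mid (a point): Yellow plastic ink bottle with a screw cap of the same colour and a white label band, upright, round, body 48 mm in diameter and 74 mm high, cap 40 mm in diameter, 95 mm high in all, 0.10 to 0.21 kg. The point is its centre, 47.5 mm above its underside; z is up its axis. It starts on one of the rack's three spots (which one differs each time).
- blue_bottle_mid (a point): Blue plastic ink bottle with a screw cap of the same colour and a white label band, upright, round, body 48 mm in diameter and 74 mm high, cap 40 mm in diameter, 95 mm high in all, 0.10 to 0.21 kg. The point is its centre, 47.5 mm above its underside; z is up its axis. It starts on one of the rack's three spots (which one differs each time).
- case_mid (a point): Dark wooden lino-cutter case with brass trim and catches, closed and in one piece: 50 mm (its x) by 170 mm (its y, the long way) by 36 mm high (its z, up), 0.24 to 0.39 kg. The point is its centre, 18 mm above its underside. It starts lying on the rack behind the three bottles, its long side parallel to their row, about 11 mm from them.
- rack: Pale wooden ink rack, fixed: a base board 180 mm (x) by 280 mm (y), 12 mm thick, its origin at the centre of the underside (table height). Bottles and case stand on its upper face. Three white spots with black rims, 62 mm across, lie in a row at x = -45 mm, y = -90, 0 and +90 mm in its frame, one bottle on each (gap between bottles 42 mm); the case lies at x = +15 mm, y = 0. A rail 30 mm high runs along the far edge, 42 mm behind the case.
- tray: White plastic tray, fixed, open on top: 220 by 220 mm outside, walls 5 mm thick and 25 mm high in all, floor 5 mm thick. Origin at the centre of the underside (table height), x and y along its sides. Room for three bottles.
- mat: Green cutting mat, fixed: 200 mm (x) by 220 mm (y), 6 mm thick, origin at the centre of the underside (table height). A white outline 74 mm (x) by 190 mm (y) is drawn around its centre; the case goes inside it, long way along y, either way round.
- tape: Bystander: roll of green tape lying flat, 96 mm across, 48 mm high. Origin at the centre of its underside.
- sprayer: Bystander: amber spray bottle with a black head, 72 mm across, 188 mm high. Origin at the centre of its underside.
There are look-alikes about, which are no part of the job. Leave any purple look-alike of the part that bears case_mid alone.

How it is judged:
On the way, in this order (a step that is already met when the one before it is completed fails the run):
1. all three bottles stand let go in the tray, the case still in its place on the rack (x of red_bottle_mid in the frame of tray between -0.1 and 0.1 m and y of red_bottle_mid in the frame of tray between -0.1 and 0.1 m and z of each of red_bottle_mid, yellow_bottle_mid, blue_bottle_mid in the frame of tray below 0.059 m and angle between each of red_bottle_mid, yellow_bottle_mid, blue_bottle_mid's own z axis and vertical below 0.15 rad and contact force between each of red_bottle, yellow_bottle, blue_bottle and the fingers below 0.1 N and x of yellow_bottle_mid in the frame of tray between -0.1 and 0.1 m and y of yellow_bottle_mid in the frame of tray between -0.1 and 0.1 m and x of blue_bottle_mid in the frame of tray between -0.1 and 0.1 m and y of blue_bottle_mid in the frame of tray between -0.1 and 0.1 m and distance of case_mid from where it was at the start of the episode below 0.02 m), for 0.2 s.
2. the case lies let go inside the outline on the mat, the bottles still in the tray (x of red_bottle_mid in the frame of tray between -0.1 and 0.1 m and y of red_bottle_mid in the frame of tray between -0.1 and 0.1 m and z of each of red_bottle_mid, yellow_bottle_mid, blue_bottle_mid in the frame of tray below 0.059 m and angle between each of red_bottle_mid, yellow_bottle_mid, blue_bottle_mid's own z axis and vertical below 0.15 rad and contact force between each of red_bottle, yellow_bottle, blue_bottle, case and the fingers below 0.1 N and x of yellow_bottle_mid in the frame of tray between -0.1 and 0.1 m and y of yellow_bottle_mid in the frame of tray between -0.1 and 0.1 m and x of blue_bottle_mid in the frame of tray between -0.1 and 0.1 m and y of blue_bottle_mid in the frame of tray between -0.1 and 0.1 m and x of case_mid in the frame of mat between -0.015 and 0.015 m and y of case_mid in the frame of mat between -0.015 and 0.015 m and z of case_mid in the frame of mat below 0.03 m and angle between the y axis of case_mid and the y axis of mat, either way round below 0.2 rad and angle between case_mid's own z axis and vertical below 0.1 rad), for 0.2 s.
At the end, for the whole second after the job is handed in: Each bottle stands upright (within 0.1 rad), at rest and let go, within 15 mm of where it stood at the start on the rack; the case lies flat on the mat, its centre within 15 mm of the mat's centre along x and along y, its long axis within 0.2 rad of the mat's y axis (distance of each of red_bottle_mid, yellow_bottle_mid, blue_bottle_mid from where it was at the start of the episode below 0.015 m and angle between each of red_bottle_mid, yellow_bottle_mid, blue_bottle_mid, case_mid's own z axis and vertical below 0.1 rad and linear speed of each of red_bottle, yellow_bottle, blue_bottle, case below 0.02 m/s and x of case_mid in the frame of mat between -0.015 and 0.015 m and y of case_mid in the frame of mat between -0.015 and 0.015 m and z of case_mid in the frame of mat below 0.03 m and angle between the y axis of case_mid and the y axis of mat, either way round below 0.2 rad); the robot touches nothing.
It fails at once if a bottle tips over (more than 0.5 rad) (angle between any of red_bottle_mid, yellow_bottle_mid, blue_bottle_mid's own z axis and vertical above 0.5 rad).
It fails at once if the case tips (more than 0.5 rad) (angle between case_mid's own z axis and vertical above 0.5 rad).
It fails at once if the roll of tape or the spray bottle is shifted by more than 20 mm (distance of any of tape, sprayer from where it was at the start of the episode above 0.02 m).
It also fails if it takes over 147 s, if anything falls off the work surface, if the arm or the gripper's body presses on something with over 40 N, if the wrist force passes 120 N, or if a joint passes its speed limit or range.

ROBOT

A 6-joint arm with a two-finger parallel gripper is mounted at the origin on the work surface. World frame = base frame: x ahead of the robot, y to its left, z up, the work surface at z = 0. Lengths are in m, angles in rad, forces in N, time in s.
With the tool pointing down it reaches from about 0.3 to 0.775 m from the base axis. Payload 14.6 kg.
Tool frame: the origin (TCP) lies on the front face of the gripper's body, between the roots of the fingers; the fingertips stand 97 mm ahead of it and the grasp point (between the pads) lies 78 mm ahead of it; z points along the fingers, x is the direction in which the jaws open and shut, and the axes are right-handed (so a half turn about z gives the same grasp; the last joint's range is limited). The gripper opens to 94 mm and grips with 3 to 60 N. Pads are 16 mm wide; open, the fingers measure 119 mm over their backs; the gripper's body (75 mm by 177 mm) begins 78 mm behind the grasp point.
Start: joints at [1.092, 0.3, 1.521, -0, 1.321, -0.067], TCP at [0.22, 0.504, 0.303] pointing down, gripper open.
Joint ranges: [-3.03, 3.03], [-0.79, 2.21], [0.23, 2.52], [-1.04, 4.18], [0, 3.07], [-2.55, 2.55]. Speed limits (rad/s): [2.22, 2.22, 2.57, 3.14, 3.14, 3.14].

INTERFACE

Orientations are given as [roll, pitch, yaw] about the fixed x, y, z axes, in that order (R = Rz(yaw) Ry(pitch) Rx(roll)).
In Python, from station import sensors, camera, ctrl gives the robot as it stands.
- The arm moves only by the tool move_arm, never from a script. Its argument "rows" is text: rows parted by semicolons, each of 6 numbers parted by spaces: the shift along the tool's x, y, z in mm, then the turn, a rotation vector about the tool's x, y, z in rad. In form: x y z wx wy wz; .... A call has 1 to 20 rows; each row shifts and turns the pose as measured when the row begins, along the tool's axes as they then stand; what a row does not reach is not made up. A row lasts 1/8 s, in which the tool goes at most 62.5 mm and 10.7 degrees, less where a joint would pass 70% of its speed; a pose out of reach is approached as far as the arm can. A call with a gripper value outside its range is refused whole. "grip" is the opening, from -1 (shut) to 1 (fully open), set as the call begins (left out, the last holds). The fingers move at their own pace and stop on an object; "newtons" is the grip in N (left out, the last holds). Time passes only in rows, so rows that do not move let the fingers close. It gives the time, the measured TCP pose, the force and the opening at its end, in the units of the state.
- sensors.get_obs(): the state, without advancing time (a new reading comes with each control period).
- camera(name): name is "scene" or "top" or "wrist"; returns a dict with "color" (384x512x3 uint8, blue, green, red), "z_map" (384x512 float32, m along the optical axis (not along the pixel's ray), 0 where there is no reading), "mtx" (3x3 intrinsics, pixels), "position" and "attitude" of the camera in the world; the wrist camera has in their place "hand_eye" (4x4, takes a point from camera to tool coordinates, whose origin is the TCP and whose axes are the tool frame's). Camera axes: x right, y down, z forward; pixel columns grow to the right and rows downward; lengths in m; the calibration is good to about 2 mm. A picture is of the moment at which its call begins: read the wrist's pose just before it.
- ctrl.hand_in(): hands the job in, once; it reports no verdict.
The state is a dict: "time_s": time; "qpos": joint angles; "joint_vel": joint speeds; "tau": joint torques, N m; "ee_pos": TCP position; "eef_rot": TCP orientation; "force": force on the tool from outside, world axes, zero at the start; "moment": the same for the moment, N m; "grip_width": finger opening in m.
Only numpy, scipy, OpenCV 4.12 (cv2) and the standard library are available. Lean on these libraries where they do the work, as an engineer would, in place of code of your own. Each camera call takes 0.05 s, during which the arm holds its last target.

## Working session

There is one attempt and no reset: what is moved stays moved. The work goes in short steps, Python scripts to look and compute and a tool call to move; the robot and the scene stay as the last step left them, time stands still between calls to the robot, and variables do not carry over. Pictures are saved under pics/ and viewed, and the job is handed in when it is done.

Besides the shell and the picture viewer there is one more tool, called as a command line: name --argument value ..., lists and objects as JSON in quotes. move_arm: Moves the arm, as the interface text tells. Its arguments: {"type":"object","properties":{"rows":{"type":"string"},"grip":{"type":"number"},"newtons":{"type":"number"}},"required":["rows"]}

```bash
ls; mkdir -p pics; python3 - <<'E'
from station import sensors,camera,ctrl
import cv2,numpy as np,pickle
o=sensors.get_obs();print(o)
for n in ("scene","top"):
    c=camera(n);cv2.imwrite(f"pics/{n}0.png",c["color"]);pickle.dump(c,open(f"{n}0.pkl","wb"))
    print(n,c["mtx"],c["position"],c["attitude"])
E
```

```text
pics
{'time_s': 0.0, 'qpos': array([ 1.09238845e+00,  3.00484159e-01,  1.52159019e+00,  1.16867654e-05,
        1.32069571e+00, -6.65836076e-02]), 'joint_vel': array([-0.00108333, -0.00085486,  0.00214009,  0.00066067, -0.00028135,
        0.00108301]), 'tau': array([-1.25514340e-03, -5.31795502e+01, -3.52747858e+01,  7.07269949e-02,
        2.42416654e-02, -9.89131900e-05]), 'ee_pos': array([0.22007757, 0.50388389, 0.30207525]), 'eef_rot': array([-3.14150302e+00,  1.17404534e-03,  1.15896921e+00]), 'force': array([-0.84499687, -0.69427893, -0.5234656 ]), 'moment': array([ 0.0150666 ,  0.04323109, -0.06423918]), 'grip_width': 0.09402927771445353}
scene [[373.61256866   0.         257.20808867]
 [  0.         373.61256866 182.9314206 ]
 [  0.           0.           1.        ]] [1.11094075 0.2864181  1.05175286] [-2.56076642 -0.01477297  1.89132439]
top [[393.23943284   0.         249.79967847]
 [  0.         393.23943284 190.16263664]
 [  0.           0.           1.        ]] [0.43150656 0.07251472 1.51779599] [-3.0799742   0.01349408 -1.54680162]
```

View pics/scene0.png

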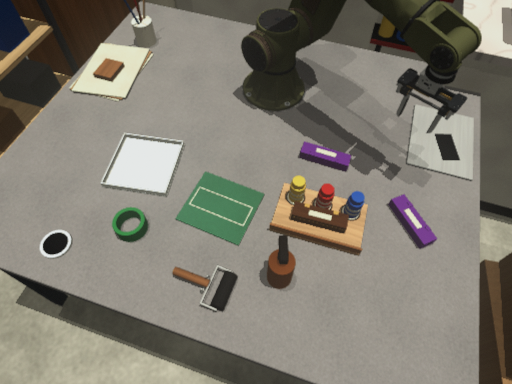

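View pics/top0.png

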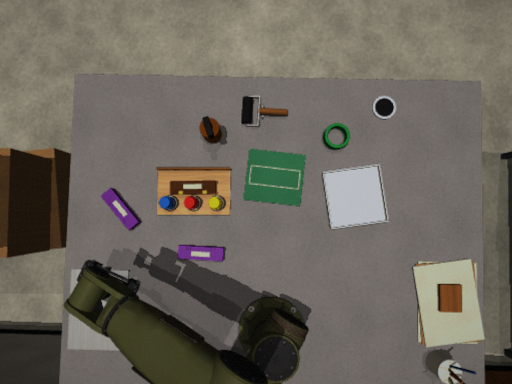

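The top view shows the rack at about (194,192) with blue, red and yellow bottles from left to right, the case behind them, the mat at (275,177), the tray at (355,197), the tape at (337,136) and the sprayer at (209,129). I'll enlarge it to get precise corners.

```bash
cat > h.py <<'E'
import numpy as np,cv2,pickle
from scipy.spatial.transform import Rotation as Ro
def R(a): return Ro.from_euler('xyz',a).as_matrix()
def ray(c,u,v,z):
    d=R(c["attitude"])@np.linalg.inv(c["mtx"])@[u,v,1.]
    p=np.array(c["position"]); return p+d*(z-p[2])/d[2]
def cloud(c):
    z=c["z_map"];v,u=np.mgrid[:384,:512]
    P=np.stack([u,v,np.ones_like(u)],-1)@np.linalg.inv(c["mtx"]).T*z[...,None]
    return P@R(c["attitude"]).T+np.array(c["position"])
E
python3 - <<'E'
from h import *
c=pickle.load(open("top0.pkl","rb"))
im=c["color"]
cv2.imwrite("pics/t1.png",cv2.resize(im[140:235,145:245],None,fx=6,fy=6,interpolation=cv2.INTER_CUBIC))
cv2.imwrite("pics/t2.png",cv2.resize(im[140:235,240:395],None,fx=5,fy=5,interpolation=cv2.INTER_CUBIC))
P=cloud(c)
for n,(u,v) in dict(table=(300,240),rack=(165,188),mat=(275,190),tray=(355,197),blue=(167,203),red=(191,203),yel=(216,203),case=(192,187),rail=(194,168),spr=(209,128)).items(): print(n,P[v,u].round(4))
E
```

```text
table [ 0.3379 -0.1016  0.0006]
rack [0.5248 0.4221 0.0098]
mat [ 0.5272 -0.0019  0.0048]
tray [ 0.5077 -0.3106 -0.0012]
blue [0.4649 0.3905 0.1063]
red [0.4669 0.3036 0.1088]
yel [0.469  0.2136 0.1099]
case [0.5284 0.3114 0.0504]
rail [0.6013 0.3078 0.0407]
spr [0.7226 0.237  0.1908]
```

View pics/t1.png

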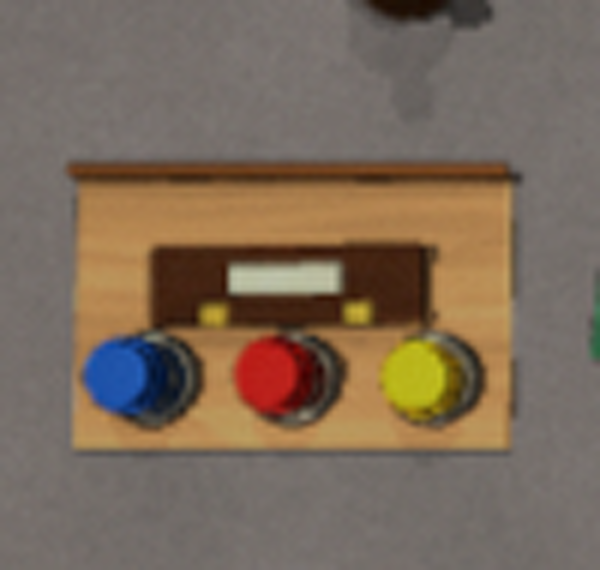

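View pics/t2.png

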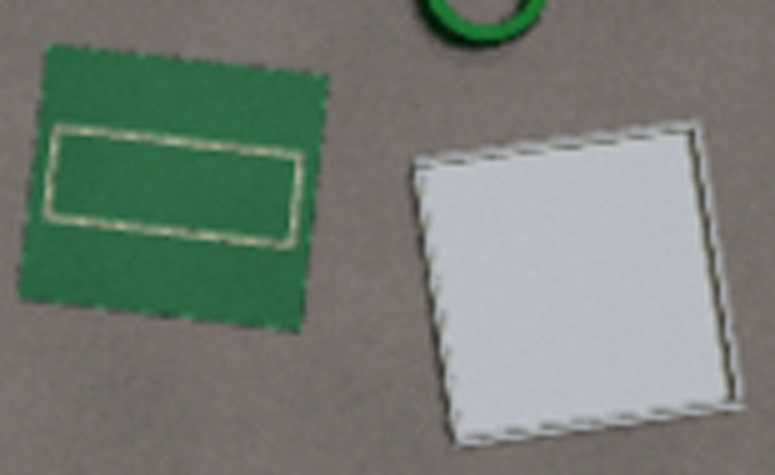

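```bash
python3 - <<'E'
from h import *
c=pickle.load(open("top0.pkl","rb"))
def pt(U,V,o,s,z): return ray(c,o[0]+(U+.5)/s-.5,o[1]+(V+.5)/s-.5,z)[:2]
a,b=((145,140),6),((240,140),5)
for n,u in (("blue",122),("red",273),("yel",415)): print(n,pt(u,375,*a,.107).round(4))
def quad(n,q,k,z):
    p=np.array([pt(u,v,*k,z) for u,v in q]);m=p.mean(0)
    print(n,m.round(4)); e=np.roll(p,-1,0)-p
    print("  sides",np.linalg.norm(e,axis=1).round(4),"ang",np.degrees(np.arctan2(e[:,1],e[:,0])).round(1))
quad("case",[(152,246),(428,246),(428,325),(152,325)],a,.048)
quad("mat",[(47,45),(328,75),(300,330),(20,298)],b,.006)
quad("outl",[(55,127),(302,153),(293,244),(45,217)],b,.006)
quad("tray",[(413,160),(700,123),(742,405),(457,445)],b,.025)
print("rackfront",pt(73,450,*a,.012),pt(510,450,*a,.012))
# depth-based circle/rect checks
P=cloud(c);z=P[...,2]
col=cv2.cvtColor(c["color"],cv2.COLOR_BGR2HSV)
for n,us in (("blue",(155,179)),("red",(180,203)),("yel",(204,228))):
    m=np.zeros(z.shape,bool);m[190:215,us[0]:us[1]]=1
    m&=(z>.09)&(z<.125)&(col[...,1]>150)
    q=P[m]; print(n,m.sum(),q.mean(0).round(4),((q.max(0)+q.min(0))/2).round(4),(q.max(0)-q.min(0)).round(3))
s=pickle.load(open("scene0.pkl","rb"))
cv2.imwrite("pics/s1.png",cv2.resize(s["color"][165:255,260:380],None,fx=6,fy=6,interpolation=cv2.INTER_CUBIC))
E
```

```text
blue [0.468 0.398]
red [0.4702 0.3073]
yel [0.4722 0.2221]
case [0.528  0.3084]
  sides [0.1732 0.0495 0.1729 0.0496] ang [ -88.7 -178.3   91.3    2.1]
mat [0.5777 0.0018]
  sides [0.2186 0.1984 0.2163 0.1974] ang [-94.9 174.7  84.8  -4.7]
outl [0.5787 0.0018]
  sides [0.1917 0.0707 0.192  0.0702] ang [-94.8 175.3  85.1  -4.9]
tray [ 0.5097 -0.3046]
  sides [0.2198 0.2155 0.2167 0.2182] ang [ -81.3 -171.4   99.4    9.5]
rackfront [0.42184895 0.4495357 ] [0.42855616 0.17012398]
blue 95 [0.4677 0.4002 0.1064] [0.4682 0.4013 0.1019] [0.036 0.036 0.022]
red 102 [0.4702 0.3109 0.1058] [0.4724 0.3109 0.1012] [0.04  0.038 0.022]
yel 102 [0.4698 0.2221 0.1058] [0.4693 0.2231 0.1029] [0.044 0.04  0.024]
```

View pics/s1.png

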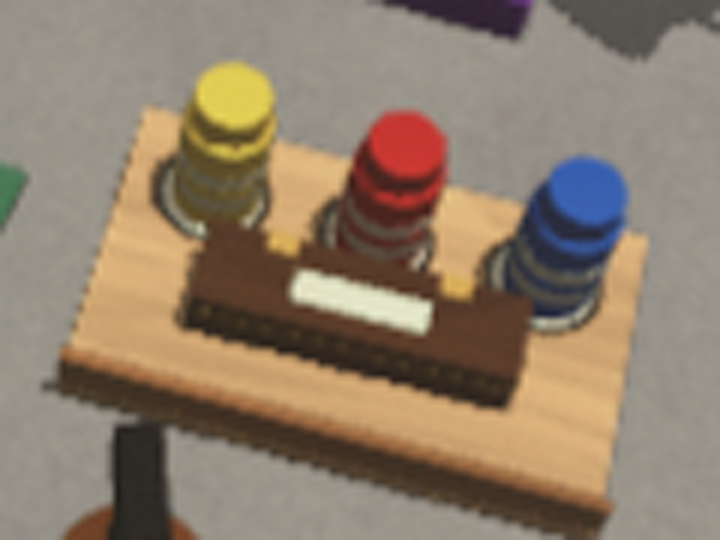

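Blue is at (.468,.401), red at (.470,.311) and yellow at (.472,.221). The case is at (.529,.310), the mat at (.578,.002) with yaw -5°, and the tray at (.510,-.305) with yaw 9°. Next I turn the jaws along world y and move over yellow.

move_arm --rows "0 0 0 0 0 -0.137; 0 0 0 0 0 -0.137; 0 0 0 0 0 -0.138; -35 31 5 0 0 0; -35 31 5 0 0 0; -35 31 5 0 0 0; -35 31 5 0 0 0; -35 31 5 0 0 0; -35 31 5 0 0 0; -35 31 5 0 0 0; -35 31 5 0 0 0; 0 0 0 0 0 0" --grip 1 --newtons 20

```text
time_s: 1.6
ee_pos: [0.4784, 0.2179, 0.2577]
eef_rot: [-3.136, 0.005, 1.587]
force: [-0.8, 0.8, -0.2]
grip_width: 0.0941
```

```bash
python3 - <<'E'
from station import sensors,camera
from h import *
o=sensors.get_obs();c=camera("wrist");cv2.imwrite("pics/w1.png",c["color"]);pickle.dump((o,c),open("w1.pkl","wb"))
print(o["ee_pos"],o["eef_rot"],c["hand_eye"],c["mtx"])
E
```

```text
[0.47841072 0.21786781 0.25767139] [-3.13640799  0.0052335   1.58688637] [[ 9.99999694e-01  4.29330195e-05  7.80980707e-04  1.19786841e-03]
 [-2.56023613e-04  9.61453070e-01  2.74968958e-01 -8.06138847e-02]
 [-7.39071051e-04 -2.74969074e-01  9.61452787e-01 -8.20236850e-02]
 [ 0.00000000e+00  0.00000000e+00  0.00000000e+00  1.00000000e+00]] [[283.77195192   0.         260.28003289]
 [  0.         283.77195192 191.40392225]
 [  0.           0.           1.        ]]
```

View pics/w1.png

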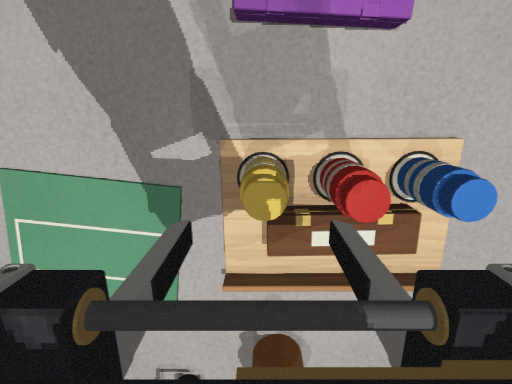

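The wrist view shows the cap tops at about yellow (265,202), red (363,201) and blue (471,197). I'll project these as a check.

```bash
python3 - <<'E'
from h import *
o,c=pickle.load(open("w1.pkl","rb"))
T=np.eye(4);T[:3,:3]=R(o["eef_rot"]);T[:3,3]=o["ee_pos"];W=T@c["hand_eye"]
def wr(u,v,z):
    d=W[:3,:3]@np.linalg.inv(c["mtx"])@[u,v,1.];p=W[:3,3];return (p+d*(z-p[2])/d[2]).round(4)
for n,u,v,z in (("y",265,202,.107),("r",363,201,.107),("b",471,197,.107),("rackFL",221,139,.012),("rackFR",461,139,.012),("rackBL",224,272,.012)): print(n,wr(u,v,z))
E
```

```text
y [0.473  0.2225 0.107 ]
r [0.4706 0.3067 0.107 ]
b [0.4654 0.3984 0.107 ]
rackFL [0.4288 0.1724 0.012 ]
rackFR [0.4243 0.4456 0.012 ]
rackBL [0.6003 0.1727 0.012 ]
```

move_arm --rows "4 -6 10 0 0 0.016; 0 0 24 0 0 0; 0 0 24 0 0 0; 0 0 24 0 0 0; 0 0 22 0 0 0; 0 0 12 0 0 0; 0 0 0 0 0 0"

```text
time_s: 2.52
ee_pos: [0.4639, 0.229, 0.1366]
eef_rot: [-3.135, 0.005, 1.577]
force: [-0.1, -0.7, 0.6]
grip_width: 0.0938
```

move_arm --rows "-5 6 0 -0.003 -0.003 0; 0 0 0 0 0 0; 0 0 0 0 0 0"

```text
time_s: 2.9
ee_pos: [0.4707, 0.2244, 0.1383]
eef_rot: [-3.141, 0.007, 1.577]
force: [-0.1, 0.2, 0.7]
grip_width: 0.0938
```

move_arm --rows "0 0 0 0 0 0; 0 0 0 0 0 0; 0 0 0 0 0 0; 0 0 0 0 0 0; 0 0 0 0 0 0; 0 0 0 0 0 0" --grip -1 --newtons 25

```text
time_s: 3.65
ee_pos: [0.4708, 0.2244, 0.1387]
eef_rot: [3.141, 0.007, 1.577]
force: [-0.9, -0.7, -0.4]
grip_width: 0.0478
```

move_arm --rows "0 0 -20 0 0 0; 0 0 -25 0 0 0; -10 2 -15 0 0 0; -30 6 0 0 0 0; -48 10 0 0 0 0; -48 10 0 0 0 0; -48 10 0 0 0 0; -48 10 0 0 0 0; -48 10 0 0 0 0; -48 10 0 0 0 0; -48 10 0 0 0 0; -48 10 0 0 0 0; -48 10 0 0 0 0; -30 6 0 0 0 0; -10 3 0 0 0 0; 0 0 0 0 0 0; 0 0 0 0 0 0"

```text
time_s: 5.78
ee_pos: [0.5793, -0.3086, 0.2001]
eef_rot: [-3.135, 0.005, 1.577]
force: [-0.0, -0.7, -1.2]
grip_width: 0.0481
```

move_arm --rows "0 0 14 0.003 -0.003 0; 0 0 18 0 0 0; 0 0 18 0 0 0; 0 0 10 0 0 0; 0 0 4 0 0 0; 0 0 0 0 0 0; 0 0 0 0 0 0"

```text
time_s: 6.65
ee_pos: [0.5789, -0.307, 0.132]
eef_rot: [-3.131, 0.008, 1.579]
force: [0.3, -0.8, -0.2]
grip_width: 0.0477
```

move_arm --rows "0 0 0 0 0 0; 0 0 0 0 0 0; 0 0 0 0 0 0; 0 0 0 -0.008 0.006 0; 0 0 -20 0 0 0; 0 0 -30 0 0 0; 0 0 -30 0 0 0; 0 0 -10 0 0 0; 0 0 0 0 0 0" --grip 1

```text
time_s: 7.78
ee_pos: [0.5792, -0.307, 0.2294]
eef_rot: [3.14, 0.004, 1.579]
force: [-0.2, 0.9, -0.7]
grip_width: 0.0941
```

```bash
cat >> h.py <<'E'
def snap(*ns):
    from station import camera
    ims=[]
    for n in ns:
        c=camera(n);ims.append(c["color"])
    return ims
E
python3 - <<'E'
from h import *
a=snap("top");cv2.imwrite("pics/a1.png",a[0])
E
```

```text
(no output)
```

View pics/a1.png

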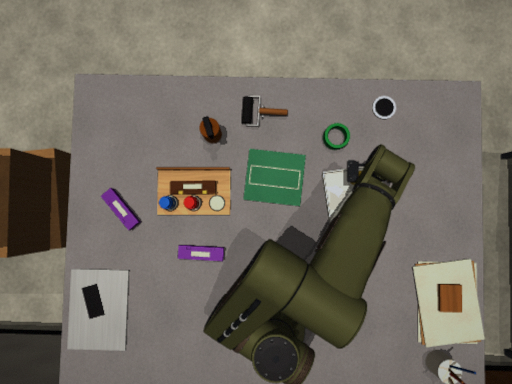

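The arm hides the tray in this view. Yellow's spot on the rack is now empty at (217,203), and red and blue haven't moved. Next is red.

move_arm --rows "10 -2 0 0 0 0; 30 -6 0 0 0 0; 48 -8 0 0 0 0; 48 -8 0 0 0 0; 48 -8 0 0 0 0; 48 -8 0 0 0 0; 48 -8 0 0 0 0; 48 -8 0 0 0 0; 48 -8 0 0 0 0; 48 -8 0 0 0 0; 48 -8 0 0 0 0; 48 -8 0 0 0 0; 48 -8 0 0 0 0; 25 -5 0 0 0 0; 10 -3 0 0 0 0; 0 0 0 0 0 0; 0 0 0 0 0 0"

```text
time_s: 9.95
ee_pos: [0.4554, 0.3183, 0.2146]
eef_rot: [-3.121, 0.003, 1.581]
force: [-0.5, -0.2, -0.0]
grip_width: 0.0941
```

move_arm --rows "-6 10 0 -0.018 0.003 0.008; 0 0 0 0 0 0; 0 0 0 0 0 0"

```text
time_s: 10.32
ee_pos: [0.467, 0.31, 0.2145]
eef_rot: [-3.14, -0.0, 1.569]
force: [-0.1, 0.9, -0.2]
grip_width: 0.0938
```

```bash
cat >> h.py <<'E'
def wlook(name):
    from station import sensors,camera
    o=sensors.get_obs();c=camera("wrist");cv2.imwrite(f"pics/{name}.png",c["color"]);pickle.dump((o,c),open(f"{name}.pkl","wb"))
def wr(name,u,v,z):
    o,c=pickle.load(open(f"{name}.pkl","rb"))
    T=np.eye(4);T[:3,:3]=R(o["eef_rot"]);T[:3,3]=o["ee_pos"];W=T@c["hand_eye"]
    d=W[:3,:3]@np.linalg.inv(c["mtx"])@[u,v,1.];p=W[:3,3];return (p+d*(z-p[2])/d[2]).round(4)
E
python3 -c "
from h import *
wlook('w2')"
```

```text
(no output)
```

View pics/w2.png

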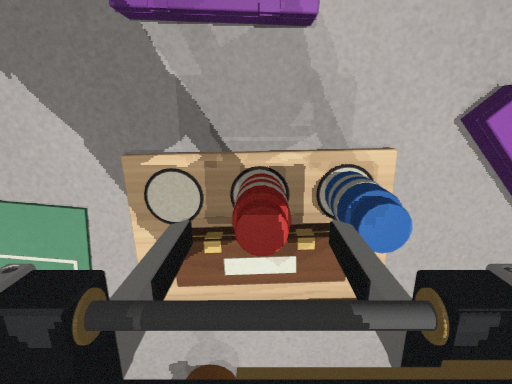

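The wrist view shows the red cap centred at about (262,228), yellow's empty spot at (173,195) and the case label at (260,265).

```bash
python3 -c "
from h import *
for a in ((262,228,.107),(173,195,.012),(382,222,.107),(260,266,.048)): print(wr('w2',*a))"
```

```text
[0.4679 0.3126 0.107 ]
[0.4713 0.2202 0.012 ]
[0.4634 0.3987 0.107 ]
[0.5336 0.3111 0.048 ]
```

move_arm --rows "0 1 14 0 0 0; 0 0 20 0 0 0; 0 0 20 0 0 0; 0 0 14 0 0 0; 0 0 6 0 0 0; 0 0 0 0 0 0; 0 0 0 0 0 0"

```text
time_s: 11.25
ee_pos: [0.4676, 0.3102, 0.1356]
eef_rot: [-3.14, 0.0, 1.57]
force: [-0.7, -0.3, 0.0]
grip_width: 0.0942
```

move_arm --rows "0 1 -2 0 0 0; 0 0 0 0 0 0; 0 0 0 0 0 0; 0 0 0 0 0 0; 0 0 0 0 0 0; 0 0 0 0 0 0" --grip -1

```text
time_s: 12.0
ee_pos: [0.469, 0.3104, 0.1391]
eef_rot: [3.141, -0.001, 1.57]
force: [0.7, -0.6, -0.2]
grip_width: 0.0475
```

move_arm --rows "0 0 -20 0 0 0; 0 0 -25 0 0 0; -10 0 -15 0 0 0; -30 2 0 0 0 0; -48 3 0 0 0 0; -48 3 0 0 0 0; -48 3 0 0 0 0; -48 3 0 0 0 0; -48 3 0 0 0 0; -48 3 0 0 0 0; -48 3 0 0 0 0; -48 3 0 0 0 0; -48 3 0 0 0 0; -48 3 0 0 0 0; -48 3 0 0 0 0; -20 2 0 0 0 0; -8 2 0 0 0 0; 0 0 0 0 0 0; 0 0 0 0 0 0"

```text
time_s: 14.38
ee_pos: [0.5013, -0.3086, 0.1969]
eef_rot: [-3.133, -0.001, 1.57]
force: [-0.1, 1.0, -2.0]
grip_width: 0.0479
```

move_arm --rows "0 4 12 -0.006 0 0; 0 0 18 0 0 0; 0 0 16 0 0 0; 0 0 10 0 0 0; 0 0 4 0 0 0; 0 0 0 0 0 0; 0 0 0 0 0 0"

```text
time_s: 15.25
ee_pos: [0.5056, -0.3065, 0.1322]
eef_rot: [-3.139, -0.002, 1.573]
force: [-0.2, -0.8, -1.8]
grip_width: 0.048
```

move_arm --rows "0 0 0 0 0 0; 0 0 0 0 0 0; 0 0 0 0 0 0; 0 0 0 0 0 0; 0 0 -20 0 0 0; 0 0 -30 0 0 0; 0 0 -30 0 0 0; 0 0 -15 0 0 0; 0 0 0 0 0 0" --grip 1

```text
time_s: 16.38
ee_pos: [0.5057, -0.3068, 0.2297]
eef_rot: [-3.139, -0.002, 1.573]
force: [-0.2, -0.1, -0.5]
grip_width: 0.0943
```

```bash
python3 -c "
from h import *
wlook('w3')"
```

```text
(no output)
```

View pics/w3.png

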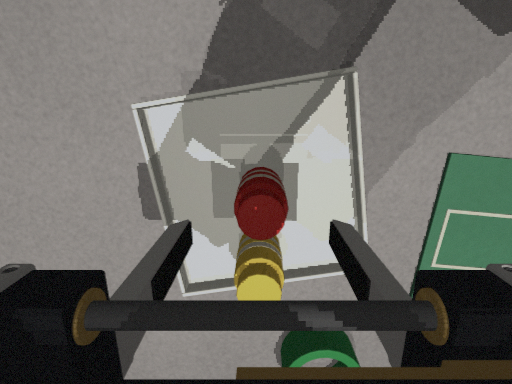

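Red at (262,210) and yellow at (259,275) both stand upright in the tray. Next is blue.

move_arm --rows "10 0 0 0 0 0; 30 -2 0 0 0 0; 48 -2 -1 0 0 0; 48 -2 -1 0 0 0; 48 -2 -1 0 0 0; 48 -2 -1 0 0 0; 48 -2 -1 0 0 0; 48 -2 -1 0 0 0; 48 -2 -1 0 0 0; 48 -2 -1 0 0 0; 48 -2 -1 0 0 0; 48 -2 -1 0 0 0; 48 -2 -1 0 0 0; 48 -2 -1 0 0 0; 48 -2 -1 0 0 0; 15 0 0 0 0 0; 6 0 0 0 0 0; 0 0 0 0 0 0; 0 0 0 0 0 0"

```text
time_s: 18.8
ee_pos: [0.4651, 0.4042, 0.2285]
eef_rot: [-3.114, -0.001, 1.573]
force: [-0.9, -0.9, 0.4]
grip_width: 0.0941
```

move_arm --rows "-2 1 2 -0.026 0 0; 0 0 8 0 0 0; 0 0 0 0 0 0; 0 0 0 0 0 0"

```text
time_s: 19.3
ee_pos: [0.4667, 0.4004, 0.218]
eef_rot: [3.141, -0.001, 1.57]
force: [0.2, 0.1, 0.8]
grip_width: 0.0939
```

```bash
python3 -c "
from h import *
wlook('w4')"
```

```text
(no output)
```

View pics/w4.png

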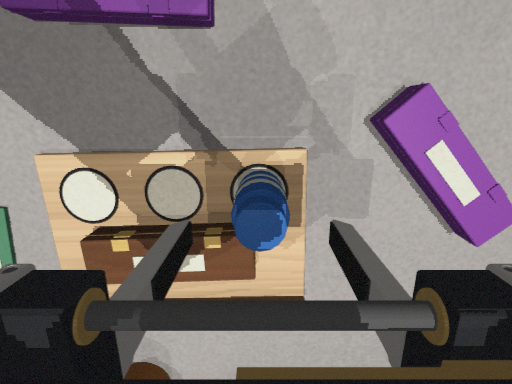

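Blue is centred under the tool at (261,220). The empty spots are at (89,194) and (173,193). I go straight down.

move_arm --rows "0 1 14 0 0 0; 0 0 20 0 0 0; 0 0 20 0 0 0; 0 0 14 0 0 0; 0 0 6 0 0 0; 0 0 0 0 0 0; 0 0 0 0 0 0"

```text
time_s: 20.23
ee_pos: [0.4677, 0.4006, 0.1393]
eef_rot: [3.142, -0.001, 1.571]
force: [-0.3, -0.1, 0.3]
grip_width: 0.0944
```

```bash
python3 -c "
from h import *
for a in ((261,222,.107),(89,194,.012),(173.5,193,.012),(168,254,.048)): print(wr('w4',*a))"
```

```text
[0.4645 0.4024 0.107 ]
[0.4712 0.221  0.012 ]
[0.4702 0.3104 0.012 ]
[0.5222 0.3111 0.048 ]
```

move_arm --rows "0 0 0 0 0 0; 0 0 0 0 0 0; 0 0 0 0 0 0; 0 0 0 0 0 0; 0 0 0 0 0 0; 0 0 0 0 0 0" --grip -1

```text
time_s: 20.98
ee_pos: [0.468, 0.4008, 0.1407]
eef_rot: [3.14, -0.002, 1.571]
force: [0.5, 0.2, -0.3]
grip_width: 0.0476
```

move_arm --rows "0 0 -20 0 0 0; 0 0 -25 0 0 0; -10 0 -15 0 0 0; -30 -1 0 0 0 0; -48 -1 0 0 0 0; -48 -1 0 0 0 0; -48 -1 0 0 0 0; -48 -1 0 0 0 0; -48 -1 0 0 0 0; -48 -1 0 0 0 0; -48 -1 0 0 0 0; -48 -1 0 0 0 0; -48 -1 0 0 0 0; -48 -1 0 0 0 0; -48 -1 0 0 0 0; -48 -1 0 0 0 0; -48 -1 0 0 0 0; -16 -2 0 0 0 0; -6 0 0 0 0 0; 0 0 0 0 0 0"

```text
time_s: 23.48
ee_pos: [0.4443, -0.3118, 0.2137]
eef_rot: [3.129, -0.001, 1.569]
force: [-0.3, 0.3, -2.3]
grip_width: 0.0476
```

move_arm --rows "0 0 0 0 0 0; 0 0 0 0 0 0"

```text
time_s: 23.72
ee_pos: [0.4446, -0.3101, 0.2139]
eef_rot: [3.129, -0.001, 1.571]
force: [0.5, 1.1, -2.1]
grip_width: 0.0479
```

move_arm --rows "0 -4 14 0.011 0 0; 0 0 20 0 0 0; 0 0 20 0 0 0; 0 0 14 0 0 0; 0 0 6 0 0 0; 0 0 0 0 0 0; 0 0 0 0 0 0"

```text
time_s: 24.6
ee_pos: [0.4401, -0.3083, 0.1352]
eef_rot: [-3.14, -0.002, 1.573]
force: [-0.6, -0.5, -1.0]
grip_width: 0.0479
```

move_arm --rows "0 0 1 0 0 0; 0 0 0 0 0 0; 0 0 0 0 0 0"

```text
time_s: 24.98
ee_pos: [0.4405, -0.3086, 0.1352]
eef_rot: [-3.141, -0.0, 1.573]
force: [-0.3, -0.4, -2.3]
grip_width: 0.0474
```

move_arm --rows "0 0 0 0 0 0; 0 0 0 0 0 0; 0 0 0 0 0 0; 0 0 0 0 0 0; 0 0 -20 0 0 0; 0 0 -30 0 0 0; 0 0 -30 0 0 0; 0 0 -25 0 0 0; 0 0 0 0 0 0" --grip 1

```text
time_s: 26.1
ee_pos: [0.4404, -0.3086, 0.2434]
eef_rot: [-3.142, -0.0, 1.573]
force: [-0.2, 0.0, -0.3]
grip_width: 0.0937
```

```bash
python3 -c "
from h import *
wlook('w5')"
```

```text
(no output)
```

View pics/w5.png

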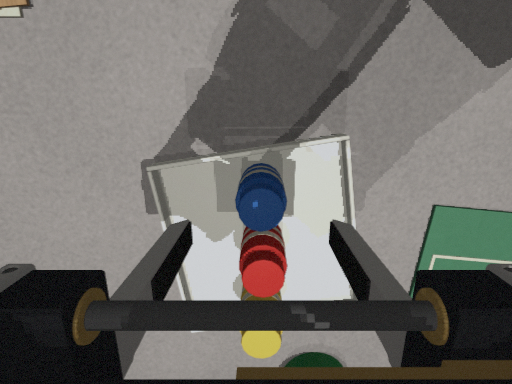

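Blue (260,203), red (262,265) and yellow (261,335) all stand in the tray. I turn the jaws for the case.

move_arm --rows "0 0 0 0 0 0.12; 0 0 0 0 0 0.17; 0 0 0 0 0 0.17; 0 0 0 0 0 0.17; 0 0 0 0 0 0.17; 0 0 0 0 0 0.17; 0 0 0 0 0 0.17; 0 0 0 0 0 0.17; 0 0 0 0 0 0.12; 0 0 0 0 0 0.06; 0 0 0 0 0 0; 0 0 0 0 0 0"

```text
time_s: 27.65
ee_pos: [0.4367, -0.3057, 0.2239]
eef_rot: [-3.124, 0.02, 0.035]
force: [0.1, -0.5, 0.8]
grip_width: 0.0942
```

move_arm --rows "0 -10 -5 -0.017 0.02 0.011; 4 -30 -2 0 0 0; 8 -48 -1 0 0 0; 8 -48 -1 0 0 0; 8 -48 -1 0 0 0; 8 -48 -1 0 0 0; 8 -48 -1 0 0 0; 8 -48 -1 0 0 0; 8 -48 -1 0 0 0; 8 -48 -1 0 0 0; 8 -48 -1 0 0 0; 8 -48 -1 0 0 0; 8 -48 -1 0 0 0; 4 -18 0 0 0 0; 2 -6 0 0 0 0; 0 0 0 0 0 0; 0 0 0 0 0 0"

```text
time_s: 29.78
ee_pos: [0.5152, 0.3132, 0.2475]
eef_rot: [-3.141, -0.023, 0.029]
force: [-0.4, -0.8, 0.3]
grip_width: 0.0937
```

```bash
python3 -c "
from h import *
wlook('w6')"
```

```text
(no output)
```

View pics/w6.png

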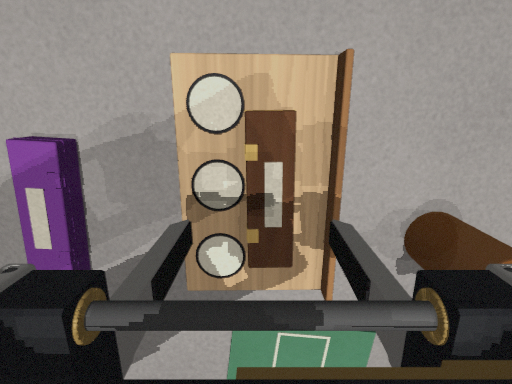

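The case's top corners are at about (246,111), (296,111), (293,266) and (249,266). The spots are at (215,103), (218,186) and (220,256).

```bash
python3 -c "
from h import *
q=np.array([wr('w6',u,v,.048) for u,v in ((246,111),(296,111),(293,266),(249,266))]);print(q,q.mean(0))
for a in ((215,103),(218,186),(220,256)): print(wr('w6',*a,.012))"
```

```text
[[0.5034 0.394  0.048 ]
 [0.5512 0.3954 0.048 ]
 [0.5584 0.2288 0.048 ]
 [0.5093 0.228  0.048 ]] [0.530575 0.31155  0.048   ]
[0.4693 0.4012 0.012 ]
[0.4715 0.3098 0.012 ]
[0.4729 0.2201 0.012 ]
```

move_arm --rows "12 2 8 0 -0.023 0; 0 0 20 0 0 0; 0 0 15 0 0 0; 0 0 0 0 0 0; 0 0 0 0 0 0"

```text
time_s: 30.45
ee_pos: [0.5302, 0.3093, 0.203]
eef_rot: [-3.141, 0.003, 0.026]
force: [0.1, 1.0, 0.5]
grip_width: 0.0938
```

move_arm --rows "0 -1 14 0 0.002 0; 0 0 20 0 0 0; 0 0 20 0 0 0; 0 0 16 0 0 0; 0 0 8 0 0 0; 0 0 3 0 0 0; 0 0 0 0 0 0; 0 0 0 0 0 0"

```text
time_s: 31.45
ee_pos: [0.5306, 0.3112, 0.1196]
eef_rot: [-3.139, -0.002, 0.027]
force: [0.1, -0.6, 0.0]
grip_width: 0.0941
```

move_arm --rows "0 0 2 -0.002 0 0; 0 0 0 0 0 0; 0 0 0 0 0 0; 0 0 0 0 0 0; 0 0 0 0 0 0; 0 0 0 0 0 0; 0 0 0 0 0 0" --grip -1 --newtons 40

```text
time_s: 32.33
ee_pos: [0.5308, 0.3113, 0.1184]
eef_rot: [-3.14, -0.004, 0.026]
force: [-0.6, -0.5, -0.6]
grip_width: 0.0496
```

move_arm --rows "0 0 -15 0 0 0; 0 0 -25 0 0 0; 0 0 -15 0 0 0.055; 0 0 0 0 0 0.05; 0 0 0 0 0 0; 3 10 0 0 0 0; 8 30 0 0 0 0; 11 48 0 0 0 0; 11 48 0 0 0 0; 11 48 0 0 0 0; 11 48 0 0 0 0; 8 30 0 0 0 0; 6 16 0 0 0 0; 0 6 0 0 0 0; 0 0 0 0 0 0; 0 0 0 0 0 0"

```text
time_s: 34.33
ee_pos: [0.5776, 0.0112, 0.1782]
eef_rot: [-3.14, -0.002, -0.071]
force: [-0.4, 0.2, -1.6]
grip_width: 0.05
```

```bash
python3 -c "
from h import *
wlook('w7')
cv2.imwrite('pics/a2.png',snap('scene')[0])"
```

```text
(no output)
```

View pics/w7.png

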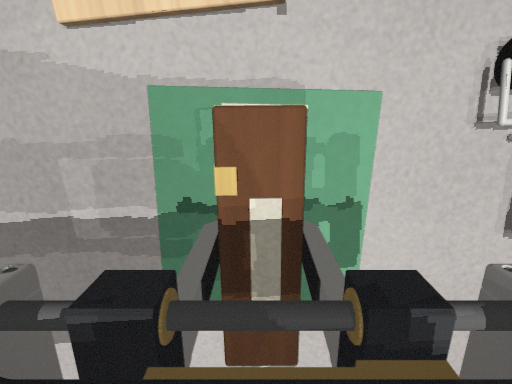

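View pics/a2.png

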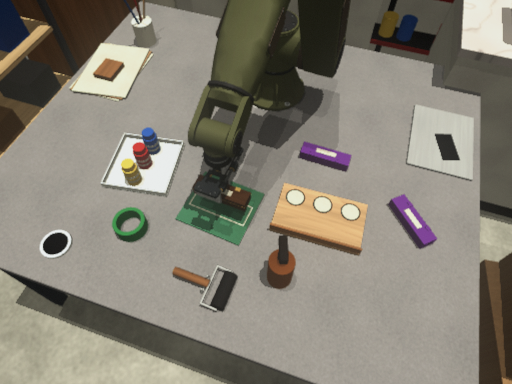

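The three bottles are upright in the tray. The case hangs level over the mat, whose far corners appear at (149,86) and (382,92) in the wrist view. I'll check those against the mat pose.

```bash
python3 -c "
from h import *
a=wr('w7',149,86,.006);b=wr('w7',382,92,.006);print(a,b)
d=(b-a)[:2];y=np.arctan2(d[1],d[0]);print('yaw',y,np.linalg.norm(d))
m=(a+b)[:2]/2-.11*np.array([-np.sin(y),np.cos(y)]);print('mat centre',m)
print(wr('w7',221,104,.006),wr('w7',307,106,.006))"
```

```text
[0.4912 0.1191 0.006 ] [0.6873 0.1003 0.006 ]
yaw -0.09557735296324323 0.19699911167312403
mat centre [5.78752491e-01 2.02044315e-04]
[0.5501 0.1003 0.006 ] [0.6236 0.0935 0.006 ]
```

move_arm --rows "1 7 0 0 0 0.016; 0 0 12 0 0 0; 0 0 18 0 0 0; 0 0 16 0 0 0; 0 0 8 0 0 0; 0 0 4 0 0 0; 0 0 0 0 0 0; 0 0 0 0 0 0"

```text
time_s: 35.42
ee_pos: [0.5779, 0.0046, 0.1152]
eef_rot: [-3.14, -0.001, -0.087]
force: [-0.6, -0.2, -2.2]
grip_width: 0.0498
```

move_arm --rows "0 2 2 0 0 0; 0 0 0 0 0 0; 0 0 0 0 0 0"

```text
time_s: 35.8
ee_pos: [0.578, 0.0024, 0.1139]
eef_rot: [-3.14, -0.002, -0.087]
force: [-0.4, -0.4, -2.0]
grip_width: 0.0497
```

move_arm --rows "0 0 1 0 0 0; 0 0 0 0 0 0; 0 0 0 0 0 0"

```text
time_s: 36.17
ee_pos: [0.5781, 0.0024, 0.1129]
eef_rot: [-3.14, -0.002, -0.087]
force: [0.4, 0.8, -1.5]
grip_width: 0.0496
```

move_arm --rows "0 0 0 0 0 0; 0 0 0 0 0 0; 0 0 0 0 0 0; 0 0 0 0 0 0; 0 0 -20 0 0 0; 0 0 -30 0 0 0; 0 0 -30 0 0 0; 0 0 -30 0 0 0; 0 0 -10 0 0 0; 0 0 0 0 0 0" --grip 1 --newtons 25

```text
time_s: 37.42
ee_pos: [0.5777, 0.0023, 0.236]
eef_rot: [-3.14, -0.002, -0.087]
force: [0.2, -0.5, -0.3]
grip_width: 0.0942
```

```bash
python3 -c "
from h import *
wlook('w8')"
```

```text
(no output)
```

View pics/w8.png

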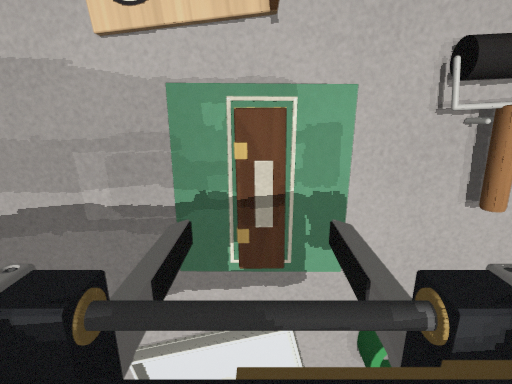

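The case lies inside the outline: its top spans (235,108) to (287,108) down to (239,268), and the outline spans 228–297. I'll measure it and turn the jaws back.

```bash
python3 -c "
from h import *
q=np.array([wr('w8',u,v,.042) for u,v in ((235,108),(287,108),(285,268),(239,268))]);print(q,q.mean(0))
q=np.array([wr('w8',u,v,.006) for u,v in ((166,83),(357,84),(347,271),(178,271))]);print(q,q.mean(0))"
```

```text
[[ 0.5613  0.0879  0.042 ]
 [ 0.6097  0.0837  0.042 ]
 [ 0.5972 -0.0841  0.042 ]
 [ 0.547  -0.0797  0.042 ]] [0.5788  0.00195 0.042  ]
[[ 0.4903  0.1192  0.006 ]
 [ 0.6866  0.1012  0.006 ]
 [ 0.6755 -0.1169  0.006 ]
 [ 0.4663 -0.0984  0.006 ]] [0.579675 0.001275 0.006   ]
```

move_arm --rows "0 0 -3 0 0 -0.1; 0 0 -2 0 0 -0.17; 0 0 -2 0 0 -0.17; 0 0 -2 0 0 -0.17; 0 0 -2 0 0 -0.17; 0 0 -2 0 0 -0.17; 0 0 -2 0 0 -0.17; 0 0 -2 0 0 -0.17; 0 0 -2 0 0 -0.17; 0 0 0 0 0 -0.12; 0 0 0 0 0 -0.06; 0 0 0 0 0 0; 0 0 0 0 0 0"

```text
time_s: 39.1
ee_pos: [0.574, 0.0024, 0.2352]
eef_rot: [-3.116, -0.004, 1.605]
force: [-0.5, -0.0, -0.3]
grip_width: 0.0941
```

The case centre is within 1 mm of the mat centre. Next I pick up blue from the tray.

move_arm --rows "0 0 0 -0.026 0 0.03; -10 -6 0 0 0 0; -35 -16 -1 0 0 0; -48 -21 -1 0 0 0; -48 -21 -1 0 0 0; -48 -21 -1 0 0 0; -48 -21 -1 0 0 0; -35 -16 0 0 0 0; -16 -6 0 0 0 0; -6 -2 0 0 0 0; 0 0 0 0 0 0; 0 0 0 0 0 0"

```text
time_s: 40.6
ee_pos: [0.4367, -0.3014, 0.2394]
eef_rot: [3.138, -0.002, 1.57]
force: [-0.4, 0.6, -0.1]
grip_width: 0.0938
```

move_arm --rows "-5 3 6 0.003 0 0; 0 0 20 0 0 0; 0 0 24 0 0 0; 0 0 24 0 0 0; 0 0 16 0 0 0; 0 0 8 0 0 0; 0 0 0 0 0 0; 0 0 0 0 0 0"

```text
time_s: 41.6
ee_pos: [0.4428, -0.3048, 0.1378]
eef_rot: [3.14, -0.001, 1.575]
force: [-0.3, 0.1, -0.2]
grip_width: 0.0938
```

move_arm --rows "-3 -2 2 0 0 0; 0 0 0 0 0 0; 0 0 0 0 0 0"

```text
time_s: 41.98
ee_pos: [0.441, -0.3084, 0.137]
eef_rot: [3.139, 0.0, 1.574]
force: [0.2, 0.2, 0.9]
grip_width: 0.0942
```

move_arm --rows "0 0 0 0 0 0; 0 0 0 0 0 0; 0 0 0 0 0 0; 0 0 0 0 0 0; 0 0 0 0 0 0; 0 0 0 0 0 0" --grip -1

```text
time_s: 42.72
ee_pos: [0.441, -0.3084, 0.1371]
eef_rot: [3.139, 0.0, 1.575]
force: [0.1, -0.8, 0.1]
grip_width: 0.0474
```

move_arm --rows "0 0 -20 0 0 0; 0 0 -30 0 0 0; 10 0 -20 0 0 0; 30 2 -2 0 0 0; 48 3 -1 0 0 0; 48 3 -1 0 0 0; 48 3 -1 0 0 0; 48 3 -1 0 0 0; 48 3 -1 0 0 0; 48 3 -1 0 0 0; 48 3 -1 0 0 0; 48 3 -1 0 0 0; 48 3 -1 0 0 0; 48 3 -1 0 0 0; 48 3 -1 0 0 0; 48 3 -1 0 0 0; 48 3 -1 0 0 0; 15 1 0 0 0 0; 6 0 0 0 0 0; 0 0 0 0 0 0"

```text
time_s: 45.22
ee_pos: [0.4789, 0.3978, 0.2217]
eef_rot: [-3.139, 0.001, 1.572]
force: [0.1, -0.2, -1.7]
grip_width: 0.0477
```

move_arm --rows "0 0 0 0 0 0; 0 0 0 0 0 0"

```text
time_s: 45.48
ee_pos: [0.4793, 0.3961, 0.222]
eef_rot: [-3.139, 0.001, 1.57]
force: [0.4, -0.2, -1.8]
grip_width: 0.0477
```

move_arm --rows "3 -8 0 -0.002 0 0; 0 0 14 0 0 0; 0 0 20 0 0 0; 0 0 18 0 0 0; 0 0 12 0 0 0; 0 0 4 0 0 0; 0 0 0 0 0 0; 0 0 0 0 0 0"

```text
time_s: 46.48
ee_pos: [0.4706, 0.3985, 0.1499]
eef_rot: [-3.141, 0.001, 1.57]
force: [0.7, -1.0, -2.4]
grip_width: 0.048
```

move_arm --rows "2 -2 3 0 0 0; 0 0 1 0 0 0; 0 0 0 0 0 0; 0 0 0 0 0 0"

```text
time_s: 46.98
ee_pos: [0.4687, 0.4009, 0.1467]
eef_rot: [3.141, 0.0, 1.57]
force: [-0.6, 0.5, -3.3]
grip_width: 0.0476
```

move_arm --rows "0 0 2 0 0 0; 0 0 0 0 0 0; 0 0 0 0 0 0"

```text
time_s: 47.35
ee_pos: [0.4687, 0.4009, 0.1446]
eef_rot: [3.141, -0.0, 1.57]
force: [0.1, -0.3, -1.5]
grip_width: 0.048
```

move_arm --rows "0 0 0 0 0 0; 0 0 0 0 0 0; 0 0 0 0 0 0; 0 0 0 0 0 0; 0 0 -20 0 0 0; 0 0 -30 0 0 0; 0 0 -30 0 0 0; 0 0 -12 0 0 0; 0 0 0 0 0 0" --grip 1

```text
time_s: 48.48
ee_pos: [0.4688, 0.4011, 0.2444]
eef_rot: [3.137, -0.002, 1.57]
force: [0.0, -0.9, -0.8]
grip_width: 0.0941
```

```bash
python3 -c "
from h import *
wlook('w9')"
```

```text
(no output)
```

View pics/w9.png

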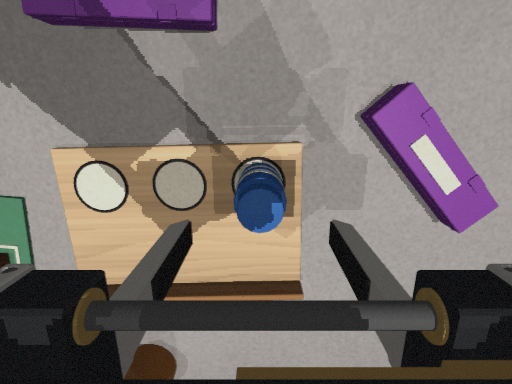

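Blue stands centred on its spot at (260,185). Next is red in the tray.

move_arm --rows "-10 0 0 0.004 0 0; -30 2 0 0 0 0; -48 2 0 0 0 0; -48 2 0 0 0 0; -48 2 0 0 0 0; -48 2 0 0 0 0; -48 2 0 0 0 0; -48 2 0 0 0 0; -48 2 0 0 0 0; -48 2 0 0 0 0; -48 2 0 0 0 0; -48 2 0 0 0 0; -48 2 0 0 0 0; -48 2 0 0 0 0; -48 2 0 0 0 0; -15 2 0 0 0 0; -6 0 0 0 0 0; 0 0 0 0 0 0; 0 0 0 0 0 0"

```text
time_s: 50.9
ee_pos: [0.4879, -0.3099, 0.2277]
eef_rot: [-3.115, -0.004, 1.569]
force: [-0.3, 0.1, -0.6]
grip_width: 0.094
```

move_arm --rows "2 14 -4 -0.025 -0.003 0; 0 0 0 0 0 0; 0 0 14 0 0 0; 0 0 22 0 0 0; 0 0 20 0 0 0; 0 0 8 0 0 0; 0 0 0 0 0 0; 0 0 0 0 0 0"

```text
time_s: 51.9
ee_pos: [0.5032, -0.3055, 0.1638]
eef_rot: [-3.142, -0.001, 1.571]
force: [0.6, -0.3, 0.6]
grip_width: 0.0939
```

move_arm --rows "-1 2 10 0 0 0; 0 0 12 0 0 0; 0 0 6 0 0 0; 0 0 0 0 0 0; 0 0 0 0 0 0"

```text
time_s: 52.52
ee_pos: [0.5056, -0.3067, 0.1346]
eef_rot: [3.141, -0.001, 1.571]
force: [-0.2, -0.3, 0.3]
grip_width: 0.0937
```

move_arm --rows "0 0 0 0 0 0; 0 0 0 0 0 0; 0 0 0 0 0 0; 0 0 0 0 0 0; 0 0 0 0 0 0; 0 0 0 0 0 0" --grip -1

```text
time_s: 53.28
ee_pos: [0.5058, -0.3068, 0.1353]
eef_rot: [3.14, -0.0, 1.571]
force: [-0.7, -0.0, 0.2]
grip_width: 0.0481
```

move_arm --rows "0 0 -20 0 0 0; 0 0 -30 0 0 0; 10 0 -20 0 0 0; 30 -2 -2 0 0 0; 48 -2 -1 0 0 0; 48 -2 -1 0 0 0; 48 -2 -1 0 0 0; 48 -2 -1 0 0 0; 48 -2 -1 0 0 0; 48 -2 -1 0 0 0; 48 -2 -1 0 0 0; 48 -2 -1 0 0 0; 48 -2 -1 0 0 0; 48 -2 -1 0 0 0; 48 -2 0 0 0 0; 20 -2 0 0 0 0; 8 0 0 0 0 0; 0 0 0 0 0 0; 0 0 0 0 0 0"

```text
time_s: 55.65
ee_pos: [0.4715, 0.3121, 0.2192]
eef_rot: [-3.138, -0.001, 1.571]
force: [0.6, -0.4, -2.8]
grip_width: 0.0478
```

move_arm --rows "-1 -1 0 -0.003 0 0; 0 0 14 0 0 0; 0 0 20 0 0 0; 0 0 18 0 0 0; 0 0 14 0 0 0; 0 0 4 0 0 0; 0 0 0 0 0 0; 0 0 0 0 0 0"

```text
time_s: 56.65
ee_pos: [0.4709, 0.3084, 0.1448]
eef_rot: [-3.141, -0.001, 1.568]
force: [-0.4, 1.2, -1.4]
grip_width: 0.048
```

move_arm --rows "2 -1 2 0 0 0; 0 0 0 0 0 0; 0 0 0 0 0 0"

```text
time_s: 57.02
ee_pos: [0.4701, 0.3108, 0.1437]
eef_rot: [3.141, -0.002, 1.568]
force: [0.2, -0.4, -1.1]
grip_width: 0.0476
```

move_arm --rows "0 0 0 0 0 0; 0 0 0 0 0 0; 0 0 0 0 0 0; 0 0 0 0 0 0; 0 0 -20 0 0 0; 0 0 -30 0 0 0; 0 0 -30 0 0 0; 0 0 -15 0 0 0; 0 0 0 0 0 0" --grip 1

```text
time_s: 58.15
ee_pos: [0.4699, 0.3105, 0.2411]
eef_rot: [3.141, -0.002, 1.568]
force: [-1.3, 0.2, -0.2]
grip_width: 0.0938
```

```bash
python3 -c "
from h import *
wlook('w10')"
```

```text
(no output)
```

View pics/w10.png

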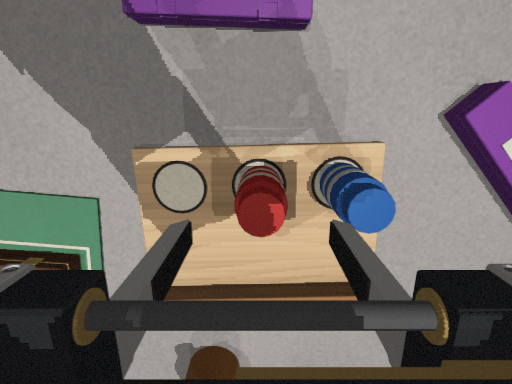

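Red and blue stand on their spots, at (261,187) and (340,183). Next is yellow.

move_arm --rows "-10 2 0 0 0 0; -30 6 -1 0 0 0; -48 9 -1 0 0 0; -48 9 -1 0 0 0; -48 9 -1 0 0 0; -48 9 -1 0 0 0; -48 9 -1 0 0 0; -48 9 -1 0 0 0; -48 9 -1 0 0 0; -48 9 -1 0 0 0; -48 9 -1 0 0 0; -48 9 -1 0 0 0; -48 9 -1 0 0 0; -20 5 0 0 0 0; -8 3 0 0 0 0; 0 0 0 0 0 0; 0 0 0 0 0 0"

```text
time_s: 60.32
ee_pos: [0.5786, -0.3123, 0.2338]
eef_rot: [-3.117, -0.004, 1.567]
force: [1.0, -0.3, -0.2]
grip_width: 0.094
```

move_arm --rows "4 1 0 -0.024 -0.004 0; 0 0 14 0 0 0; 0 0 22 0 0 0; 0 0 20 0 0 0; 0 0 8 0 0 0; 0 0 0 0 0 0; 0 0 0 0 0 0"

```text
time_s: 61.2
ee_pos: [0.5799, -0.305, 0.1667]
eef_rot: [3.14, 0.001, 1.57]
force: [-0.2, 0.8, 0.0]
grip_width: 0.0941
```

move_arm --rows "-2 -1 12 0 0 0; 0 0 12 0 0 0; 0 0 6 0 0 0; 0 0 0 0 0 0; 0 0 0 0 0 0"

```text
time_s: 61.82
ee_pos: [0.579, -0.3073, 0.1353]
eef_rot: [3.139, 0.001, 1.57]
force: [0.1, -0.4, 0.6]
grip_width: 0.0939
```

move_arm --rows "0 0 0 0 0 0; 0 0 0 0 0 0; 0 0 0 0 0 0; 0 0 0 0 0 0; 0 0 0 0 0 0; 0 0 0 0 0 0" --grip -1

```text
time_s: 62.58
ee_pos: [0.5793, -0.3074, 0.1362]
eef_rot: [3.138, 0.002, 1.57]
force: [0.1, 0.2, -0.3]
grip_width: 0.0477
```

move_arm --rows "0 0 -20 0 0 0; 0 0 -30 0 0 0; 10 -2 -20 0 0 0; 30 -6 -2 0 0 0; 48 -9 -1 0 0 0; 48 -9 -1 0 0 0; 48 -9 -1 0 0 0; 48 -9 -1 0 0 0; 48 -9 -1 0 0 0; 48 -9 -1 0 0 0; 48 -9 -1 0 0 0; 48 -9 -1 0 0 0; 48 -9 0 0 0 0; 28 -6 0 0 0 0; 8 -3 0 0 0 0; 0 0 0 0 0 0; 0 0 0 0 0 0"

```text
time_s: 64.7
ee_pos: [0.473, 0.2206, 0.2301]
eef_rot: [3.126, 0.002, 1.572]
force: [0.4, 0.1, -1.3]
grip_width: 0.0476
```

move_arm --rows "0 0 0 0.014 0.002 0; 0 0 14 0 0 0; 0 0 22 0 0 0; 0 0 22 0 0 0; 0 0 16 0 0 0; 0 0 4 0 0 0; 0 0 0 0 0 0; 0 0 0 0 0 0"

```text
time_s: 65.7
ee_pos: [0.4738, 0.2177, 0.1473]
eef_rot: [-3.141, 0.0, 1.567]
force: [-0.0, 0.1, -1.1]
grip_width: 0.0476
```

move_arm --rows "3 -2 2 0 0 0; 0 0 1 0 0 0; 0 0 0 0 0 0; 0 0 0 0 0 0"

```text
time_s: 66.2
ee_pos: [0.4719, 0.2212, 0.1452]
eef_rot: [3.14, -0.001, 1.567]
force: [-0.6, -0.9, -1.8]
grip_width: 0.0474
```

move_arm --rows "0 0 1 0 0 0; 0 0 0 0 0 0; 0 0 0 0 0 0"

```text
time_s: 66.58
ee_pos: [0.472, 0.2211, 0.1442]
eef_rot: [3.14, -0.001, 1.567]
force: [-0.3, -0.2, -0.6]
grip_width: 0.0477
```

move_arm --rows "0 0 0 0 0 0; 0 0 0 0 0 0; 0 0 0 0 0 0; 0 0 0 0 0 0; 0 0 -20 0 0 0; 0 0 -30 0 0 0; 0 0 -40 0 0 0; 0 0 -30 0 0 0; 0 -10 -10 0 0 0; 0 -40 0 0 0 0; 0 -50 0 0 0 0; 0 -20 0 0 0 0; 0 0 0 0 0 0; 0 0 0 0 0 0" --grip 1

```text
time_s: 68.32
ee_pos: [0.3457, 0.2206, 0.274]
eef_rot: [-3.139, 0.001, 1.567]
force: [1.2, -0.4, 0.5]
grip_width: 0.094
```

```bash
python3 -c "
from h import *
wlook('w11')
a,b=snap('top','scene');cv2.imwrite('pics/a3.png',a);cv2.imwrite('pics/a4.png',b)"
```

```text
(no output)
```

View pics/w11.png

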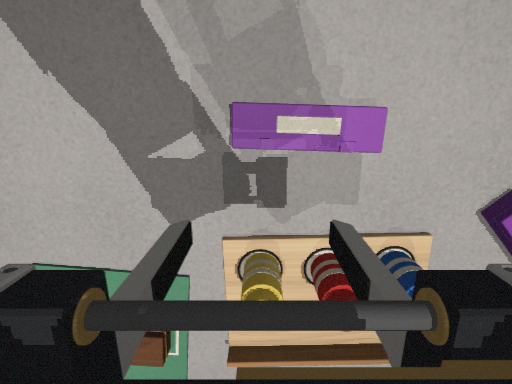

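View pics/a3.png

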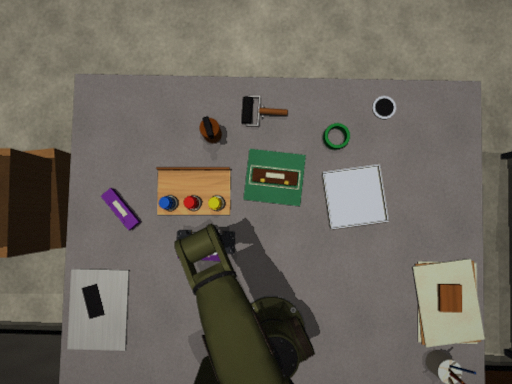

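View pics/a4.png

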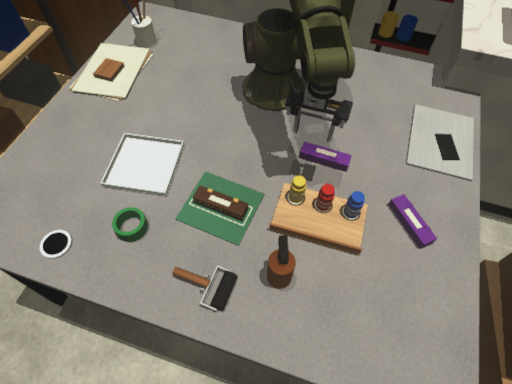

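The bottles are at (167,203), (191,203) and (216,203) in the top view, the same as at the start. The case is inside the outline, and the tape (337,136) and sprayer (209,129) haven't moved. One numeric comparison with the start, then I hand in.

```bash
python3 -c "
from h import *
A=cv2.imread('pics/top0.png');B=cv2.imread('pics/a3.png')
for n,lo,hi,w in (('blue',(100,150,60),(130,255,255),(155,180)),('red',(0,180,90),(8,255,255),(180,204)),('yel',(24,150,90),(35,255,255),(204,229))):
  for I in (A,B):
    m=cv2.inRange(cv2.cvtColor(I,cv2.COLOR_BGR2HSV),lo,hi);k=np.zeros_like(m);k[188:216,w[0]:w[1]]=1;v,u=np.nonzero(m*k);print(n,u.mean().round(2),v.mean().round(2),len(u))
from station import ctrl,sensors
o=sensors.get_obs();print(o['time_s'],np.abs(o['joint_vel']).max())
ctrl.hand_in()"
```

```text
blue 165.26 202.21 120
blue 165.33 202.22 122
red 189.3 201.94 118
red 188.91 201.87 116
yel 213.68 201.88 119
yel 213.73 202.66 122
68.475 0.003267130497979202
the job is handed in; nothing more can be done
```

I moved the three bottles to the white tray, laid the case inside the outline on the mat, and put each bottle back on its own spot. I handed the job in at 68.5 s; the station gives no verdict.

- **Bottles:** in the top camera, all three are within 0.8 px (about 3 mm) of where they started, and they stand upright.
- **Case:** right after I let go, its measured centre was about 1 mm from the mat's centre. Its yaw differed from the mat's by less than about 0.02 rad.
- **Bystanders and look-alikes:** the tape, the spray bottle and the purple look-alikes show no movement in the pictures.
- **Robot:** at hand-in the gripper was open, holding nothing and clear of everything.

No check failed. Different views disagreed on positions by up to about 5 mm. When I first gripped the yellow bottle, the jaws nudged it about 3–4 mm, so I put it back using the visible spot on the rack instead of the grip position.

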